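# Lock the elbow bin in its van rack for the drive

## Robot

A 6-joint arm with a two-finger parallel gripper is mounted at the origin on the work surface. World frame = base frame: x ahead of the robot, y to its left, z up, the work surface at z = 0. Lengths are in mm, angles in rad, forces in N, time in s.
With the tool pointing down it reaches from about 275 to 825 mm from the base axis. Payload 5.2 kg.
Tool frame: the origin (TCP) lies at the very end of the fingers, on their centre line; the grasp point (between the pads) lies behind it (manip.hold_point_z is the z of the grasp point in the tool frame, in mm); z points along the fingers, y is the line along which they close (so a half turn about z gives the same grasp; the last joint's range is limited). The gripper opens to 93 mm and grips with 3 to 60 N. Pads are 15 mm wide; open, the fingers measure 128 mm over their backs; the gripper's body (75 mm by 188 mm) begins 65 mm behind the grasp point.
Start: joints at [-1.387, 0.259, 1.535, -0, 1.348, -0.203], TCP at [207.495, -509.363, 218.653] pointing down, gripper open.
Joint ranges: [-3.14, 3.14], [-0.91, 2.08], [0.19, 2.58], [-1.22, 4.36], [0.22, 2.71], [-3.12, 3.12]. Speed limits (rad/s): [2.57, 2.57, 3.14, 3.14, 3.14, 3.14].

## Interface

Orientations are given as a 3x3 rotation matrix whose columns are the frame's x, y, z axes.
In Python, from station import sensors, optics, manip, nets gives the robot as it stands.
- The arm moves only by the shell command python3 -m inch 'ROWS' [FORCE]. ROWS is JSON, a list of rows, each an object of numbers: "tx", "ty", "tz": the shift along the tool's x, y, z in mm; "rx", "ry", "rz": the turn, a rotation vector about the tool's x, y, z in rad; "grip": the finger opening in mm, from 0 to 93. A call has 1 to 12 rows; each row is the pose to reach, as a shift and turn from the pose commanded when the call began, along the tool's axes at that moment; what a row does not reach only later rows make up. A row lasts 1/8 s, in which the tool goes at most 62.5 mm and 10.7 degrees, less where a joint would pass 70% of its speed; a pose out of reach is approached as far as the arm can. A call with a gripper value outside its range is refused whole. The fingers move at their own pace and stop on an object; FORCE is the grip in N (left out, the last holds). Time passes only in rows, so rows that repeat a pose let the fingers close. It gives the time, the measured TCP pose, the force, the opening and the grip force at its end, in the units of the state.
- sensors.sense(): the state, without advancing time (a new reading comes with each control period).
- optics.camera(name): name is "scene" or "top" or "wrist"; returns the picture (420x560x3 uint8, red, green, blue); there is no depth.
- optics.get_calibration(name): a dict with "fx", "fy", "cx", "cy" (pixels), "R" (3x3) and "t" (3): a world point X has camera coordinates R X + t; the wrist camera has in their place "hand_eye" (4x4, takes a point from camera to tool coordinates, whose origin is the TCP and whose axes are the flange's). Camera axes: x right, y down, z forward; pixel columns grow to the right and rows downward; lengths in mm; the calibration is good to about 2 mm. A picture is of the moment at which its call begins: read the wrist's pose just before it. get_calibration takes no time and is no camera call.
- manip.close_job(): hands the job in; it is judged then, once.
Trained networks look in the newest picture that a camera, given by its name, has taken for a name from the list of things; names that differ only in an ending like _2 or _b are one class to them, and where a whole thing is asked for, a point or a joint stands for the part that bears it (a point fixed in the world has none). Each returns a list of dicts, best first, with "score" (0 to 1); they miss things now and then, are a little off and sometimes report something else, mostly with a low value. They report only what shows in the picture. A call takes as long as a camera call.
- nets.recognise(camera, target): "box" ([left, top, right, bottom] in pixels, round what is visible of it).
- nets.regions_of(camera, target): "pixels" (420x560 bool, what is visible of it) and "box" ([left, top, right, bottom] in pixels, round what is visible of it).
The state is a dict: "time": time; "q": joint angles; "dq": joint speeds; "tau": joint torques, N m; "ee_pos": TCP position; "eef_rot": TCP orientation; "force": force on the tool from outside, world axes, zero at the start; "wrist_torque": the same for the moment, N m; "gripper_width": opening from 0.0 (shut) to 1.0 (fully open); "gripper_force": force on a finger pad.
Only numpy, scipy, OpenCV 4.12 (cv2) and the standard library are available. Lean on these libraries where they do the work, as an engineer would, in place of code of your own. Each camera call takes 0.05 s, during which the arm holds its last target. There are 200 camera calls.

## Task

Lock the bin that holds the pipe elbow for the drive: with the fingertips push the black tab of the slide on that bin's side inwards, fully to its end stop, then let go so that it springs back and latches on its stop pin half-way. Only push, never take the slide between the fingers; leave the other bin's slide out, and do not disturb the fittings, the can or the screwdriver.

Things in the scene. Friction and masses are not known exactly. Their poses are not given: they have to be found in the camera images.
- rack: Two-bin rack fixed to the bench, 240 (x) x 440 mm (y). Origin: centre of its underside, on the table; z up. Aluminium rail along y, 60 mm deep, top 50 mm high, centre line x = -80 mm. Two grey bins behind it, 160 x 120 mm, rims 75 mm high, centres x = +35, y = +72 (left bin) and -72 mm (right). One slide per bin on the rail, left at +y, right at -y, each pushed from its outer end to the middle.
- tab_left (a point): Centre of the face to push: outer (+y) face of the left slide's black upright tab, 36 mm (x) by 42 mm high. Moves with the slide in -y; axes as the rack's. At 77 mm height, 27 mm above the rail, which runs on bare 62 mm further out: room to come down there. Tab 12 mm thick. A steel arm 10 x 6 mm reaches from it, 59 mm to +x, at 83 to 89 mm height.
- tab_right (a point): Centre of the face to push: outer (-y) face of the right slide's black upright tab, 36 mm (x) by 42 mm high. Moves with the slide in +y; axes as the rack's. At 77 mm height, 27 mm above the rail, which runs on bare 62 mm further out: room to come down there. Tab 12 mm thick. A steel arm 10 x 6 mm reaches from it, 59 mm to +x, at 83 to 89 mm height.
- slide_left (a joint): Travel (m) of the left slide in the rack's -y: 0 = sprung out, bin free (start); 0.060 = end stop; 0.035 = latched on its stop pin. The spring drives it to 0: 4.5 N at 0, 9.9 N at 0.060, some 1.5 N more while its wedge lifts the pin (0.005 to 0.035). Let go before 0.035 it returns to 0; pushed beyond, the pin drops behind the wedge and catches it at 0.035 when let go.
- slide_right (a joint): Travel (m) of the right slide in the rack's +y: 0 = sprung out, bin free (start); 0.060 = end stop; 0.035 = latched on its stop pin. The spring drives it to 0: 4.5 N at 0, 9.9 N at 0.060, some 1.5 N more while its wedge lifts the pin (0.005 to 0.035). Let go before 0.035 it returns to 0; pushed beyond, the pin drops behind the wedge and catches it at 0.035 when let go.
- pin_left (a joint): Lift (m) of the left slide's sprung steel stop pin: 0 = down (start, and latched), 0.008 on top of the wedge. Upright, 8 mm thick, 16 mm head 108 mm above the table, in a bridge over the rail 72 mm from the rack's middle (50 x 16 mm, top 92 mm high). Works by itself; need not be touched.
- pin_right (a joint): Lift (m) of the right slide's sprung steel stop pin: 0 = down (start, and latched), 0.008 on top of the wedge. Upright, 8 mm thick, 16 mm head 108 mm above the table, in a bridge over the rail 72 mm from the rack's middle (50 x 16 mm, top 92 mm high). Works by itself; need not be touched.
- elbow: White plastic 90-degree pipe elbow, L-shaped, lying flat in one of the two bins (which one changes); 71 x 71 mm over both legs, 52 mm high, loose. Origin: under the middle of its outline, on the bin's floor 8 mm above the table; its legs point to its +x and +y.
- coupling: White plastic straight pipe coupling, an open tube 56 mm across and 55 mm high, standing loose in the other bin. Origin: centre of its foot.
- primer: Grey can, 60 mm across and 130 mm high, standing loose on the table near one end of the rack. Origin: centre of its foot.
- driver: Screwdriver with a black handle, lying loose on the table near the other end of the rack, along its own x, handle to -x. Origin: under its middle.

How it is judged (in metres and radians):
On the way, in this order (a step that is already met when the one before it is completed fails the run):
1. the elbow bin's slide is pushed in to its end stop (beyond 52 of 60 mm) (((y of elbow in the frame of rack above 0 m and value of joint slide_left above 0.052 m) or (y of elbow in the frame of rack below 0 m and value of joint slide_right above 0.052 m))), for 0.05 s.
2. let go, it has sprung back onto its stop pin (31 to 39 mm) (((y of elbow in the frame of rack above 0 m and value of joint slide_left between 0.031 and 0.039 m and velocity of joint slide_left between -0.01 and 0.01 m/s and value of joint pin_left below 0.003 m and value of joint slide_right below 0.004 m) or (y of elbow in the frame of rack below 0 m and value of joint slide_right between 0.031 and 0.039 m and velocity of joint slide_right between -0.01 and 0.01 m/s and value of joint pin_right below 0.003 m and value of joint slide_left below 0.004 m))), for 0.2 s.
At the end, for the whole second after the job is handed in: The slide beside the elbow's bin rests on its stop pin at 35 mm travel (within 4 mm), at rest (under 10 mm/s), its pin down (under 3 mm lift); the other slide is out (under 4 mm) (((y of elbow in the frame of rack above 0 m and value of joint slide_left between 0.031 and 0.039 m and velocity of joint slide_left between -0.01 and 0.01 m/s and value of joint pin_left below 0.003 m and value of joint slide_right below 0.004 m) or (y of elbow in the frame of rack below 0 m and value of joint slide_right between 0.031 and 0.039 m and velocity of joint slide_right between -0.01 and 0.01 m/s and value of joint pin_right below 0.003 m and value of joint slide_left below 0.004 m))); the robot touches nothing.
It fails at once if the slide of the other bin is pushed in (more than 8 mm) ((y of elbow in the frame of rack above 0 m and value of joint slide_right above 0.008 m) or (y of elbow in the frame of rack below 0 m and value of joint slide_left above 0.008 m)).
It fails at once if a slide's tab or arm is taken between the fingers ((x of the grasp point in the frame of tab_left between -0.018 and 0.058 m and y of the grasp point in the frame of tab_left between -0.011 and -0.001 m and z of the grasp point in the frame of tab_left between -0.03 and 0.033 m) or (x of the grasp point in the frame of tab_right between -0.018 and 0.058 m and y of the grasp point in the frame of tab_right between 0.001 and 0.011 m and z of the grasp point in the frame of tab_right between -0.03 and 0.033 m)).
It fails at once if a fitting, the can or the screwdriver is moved or lifted by more than 15 mm (distance of any of elbow, coupling, primer, driver from where it was at the start of the episode above 0.015 m).
It fails at once if the can is tipped (angle between primer's own z axis and vertical above 0.35 rad).
It also fails if it takes over 38 s, if anything falls off the work surface, if the arm or the gripper's body presses on something with over 40 N, if the wrist force passes 120 N, or if a joint passes its speed limit or range.

## Working session

There is one attempt and no reset: what is moved stays moved. The work goes in short steps, Python scripts to look and compute and a shell command to move; the robot and the scene stay as the last step left them, time stands still between calls to the robot, and variables do not carry over. Pictures are saved under pics/ and viewed, at most 10 in all, crops included, and the job is handed in when it is done.

```bash
mkdir -p pics
cat > h.py <<'E'
from station import sensors, optics, manip, nets
import numpy as np, cv2
def ray(name,u,v):
    c=optics.get_calibration(name); R=np.array(c["R"]);t=np.array(c["t"])
    d=R.T@np.array([(u-c["cx"])/c["fx"],(v-c["cy"])/c["fy"],1]); return -R.T@t,d
def onz(name,u,v,z):
    o,d=ray(name,u,v); return o+d*(z-o[2])/d[2]
def proj(name,X):
    c=optics.get_calibration(name); p=np.array(c["R"])@np.array(X)+np.array(c["t"])
    return [c["fx"]*p[0]/p[2]+c["cx"],c["fy"]*p[1]/p[2]+c["cy"]]
E
python3 - <<'E'
from h import *
s=sensors.sense(); print(s["time"],s["ee_pos"],np.round(s["eef_rot"],3).tolist(),s["gripper_width"],manip.hold_point_z)
a=[]
for n in("top","scene"):
    im=optics.camera(n); cv2.imwrite(f"pics/{n}0.png",im[:,:,::-1])
    for t in("rack","elbow","coupling","tab_left","tab_right","primer","driver"):
        for r in nets.recognise(n,t)[:2]:
            b=r["box"]; print(n,t,round(r["score"],2),np.round(b).tolist(),np.round(onz(n,(b[0]+b[2])/2,(b[1]+b[3])/2,60)).tolist())
E
```

```text
0.0 [ 207.39283375 -508.81116325  217.85549509] [[0.926, 0.377, -0.0], [0.377, -0.926, 0.002], [0.0, -0.002, -1.0]] 0.9963245529261521 -18.8
top rack 0.67 [228.0, 141.0, 451.0, 300.0] [600.0, -72.0, 60.0]
top elbow 0.78 [344.0, 181.0, 380.0, 211.0] [654.0, -126.0, 60.0]
top coupling 0.86 [291.0, 195.0, 313.0, 225.0] [628.0, 8.0, 60.0]
top tab_left 0.93 [275.0, 242.0, 320.0, 280.0] [517.0, 24.0, 60.0]
top tab_right 0.69 [383.0, 200.0, 424.0, 244.0] [590.0, -212.0, 60.0]
top primer 0.91 [198.0, 248.0, 230.0, 283.0] [515.0, 204.0, 60.0]
top driver 0.83 [439.0, 116.0, 470.0, 190.0] [743.0, -343.0, 60.0]
scene rack 0.59 [140.0, 166.0, 344.0, 350.0] [660.0, -122.0, 60.0]
scene elbow 0.92 [217.0, 256.0, 263.0, 290.0] [688.0, -147.0, 60.0]
scene coupling 0.65 [271.0, 210.0, 294.0, 244.0] [645.0, -2.0, 60.0]
scene tab_left 0.9 [236.0, 165.0, 283.0, 204.0] [508.0, 36.0, 60.0]
scene tab_left 0.65 [133.0, 332.0, 214.0, 400.0] [778.0, -354.0, 60.0]
scene tab_right 0.64 [164.0, 239.0, 203.0, 272.0] [577.0, -215.0, 60.0]
scene primer 0.67 [305.0, 130.0, 332.0, 182.0] [518.0, 215.0, 60.0]
scene driver 0.32 [237.0, 170.0, 279.0, 204.0] [513.0, 29.0, 60.0]
scene driver 0.26 [164.0, 236.0, 200.0, 269.0] [569.0, -213.0, 60.0]
```

View pics/top0.png

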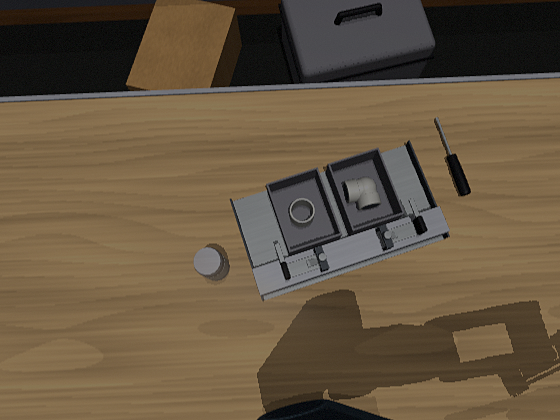

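View pics/scene0.png

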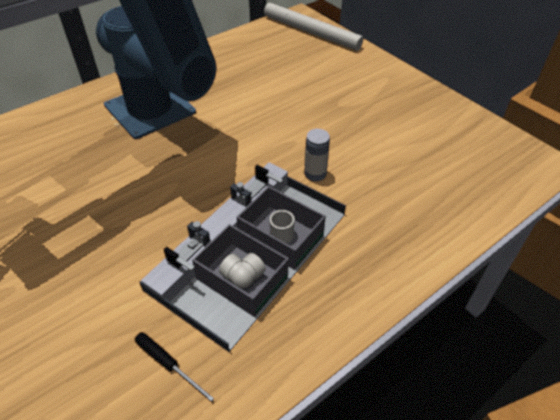

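The top picture shows the elbow at (362,193), in the right (-y) bin, and the coupling at (302,211). The right tab is at about (419,225). The scene picture agrees, so slide_right is the one to push. Next I'll zoom in to fit the rack pose.

Run:
```python
import cv2
a=cv2.imread("pics/top0.png")[130:310,220:460]; cv2.imwrite("pics/topc.png",cv2.resize(a,(800,600),interpolation=cv2.INTER_CUBIC))
a=cv2.imread("pics/scene0.png")[150:360,130:410]; cv2.imwrite("pics/scc.png",cv2.resize(a,(800,600),interpolation=cv2.INTER_CUBIC))
```

```text
(no output)
```

View pics/topc.png

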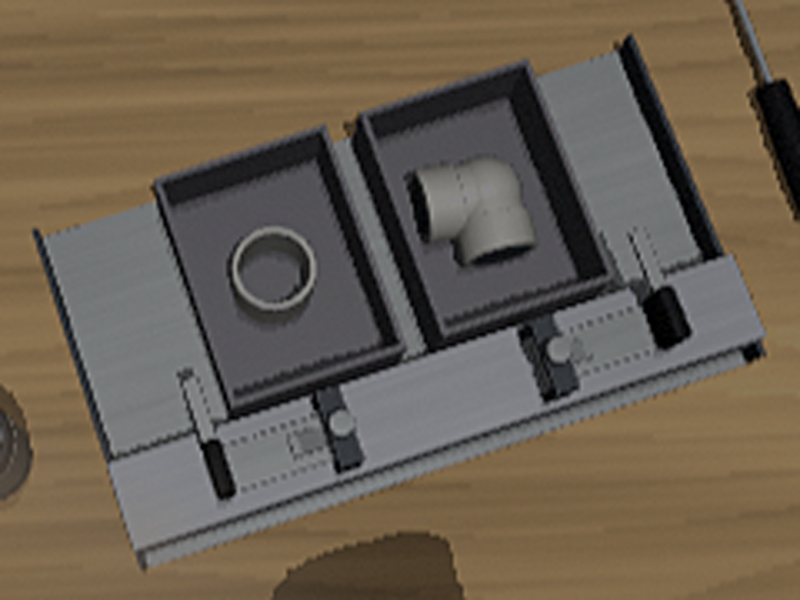

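View pics/scc.png

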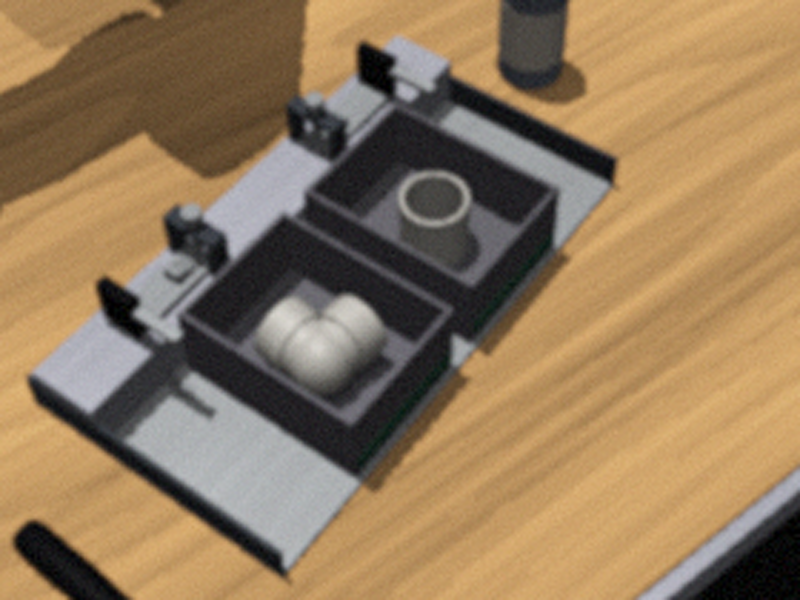

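```bash
cat >> h.py <<'E'
def T(p,X):
    c,s=np.cos(p[2]),np.sin(p[2]); return np.array([p[0]+c*X[0]-s*X[1],p[1]+s*X[0]+c*X[1],X[2]])
E
python3 - <<'E'
from h import *
from scipy.optimize import least_squares
B=lambda n,L,o,k:[(n,X,(u/k+o[0],v/k+o[1])) for X,(u,v) in L]
L=B("top",[((-110,220,50),(138,553)),((-50,220,50),(110,458)),((-110,-220,50),(765,330)),((-50,-220,50),(733,255)),
((115,132,75),(155,183)),((115,12,75),(325,128)),((-45,12,75),(405,348)),((-45,132,75),(230,410)),
((115,-12,75),(357,115)),((115,-132,75),(528,63)),((-45,-132,75),(610,278)),((-45,-12,75),(437,340))],(220,130),10/3)
M=B("scene",[((-45,-132,75),(183,315)),((115,-132,75),(350,422)),((115,-12,75),(452,312)),((-45,-12,75),(288,215)),((-110,-220,50),(30,378))],(130,150),800/280)
for D in (L,M,L+M):
    r=least_squares(lambda p:np.ravel([np.subtract(proj(n,T(p,X)),w) for n,X,w in D]),[600,-72,.3])
    p=r.x;print(p,np.abs(r.fun).round(1).max())
s=sensors.sense();Rt=np.array(s["eef_rot"]);e=np.array(s["ee_pos"])
print("tab",T(p,(-80,-158,77)),"railend",T(p,(-80,-220,50)))
im=cv2.imread("pics/top0.png")
for X in [(-80,-158,77),(-98,-158,98),(-62,-158,98),(-80,-72,108),(-80,-220,50)]: print(X,np.subtract(proj("top",T(p,X)),(220,130))*10/3)
yaw=p[2]; print("yaw",yaw,"tool x angle",np.arctan2(Rt[1,0],Rt[0,0]))
for y in(-190,-158): print(y,Rt.T@(T(p,(-80,y,70))-e))
E
```

```text
[ 6.12688706e+02 -7.31991351e+01  2.82318107e-01] 2.1
[ 6.17342215e+02 -7.23869423e+01  2.80911336e-01] 2.1
[ 6.13811898e+02 -7.28753955e+01  2.85531769e-01] 2.8
tab [ 581.5544383  -247.01171081   77.        ] railend [ 599.01783752 -306.5014552    50.        ]
(-80, -158, 77) [673.01799478 312.99795605]
(-98, -158, 98) [693.04552023 332.95933248]
(-62, -158, 98) [671.10164297 280.24004892]
(-80, -72, 108) [558.6113995  347.40262113]
(-80, -220, 50) [748.41749746 291.12179931]
yaw 0.28553176858636276 tool x angle 0.3867991814565742
-190 [442.12973006 -70.00049315 148.65987758]
-158 [ 445.36475141 -101.83655188  148.66115821]
```

Fit agrees with the picture: the predicted tab and pin positions land on what is seen, to within a few mm. Next: close the fingers, turn them so their narrow side faces the push, and go above the bare end of the rail.

```bash
python3 -m inch '[{"tx":60,"ty":-9,"tz":0,"rz":-0.18,"grip":0},{"tx":120,"ty":-18,"tz":0,"rz":-0.36,"grip":0},{"tx":180,"ty":-27,"tz":0,"rz":-0.54,"grip":0},{"tx":240,"ty":-36,"tz":0,"rz":-0.72,"grip":0},{"tx":300,"ty":-45,"tz":0,"rz":-0.9,"grip":0},{"tx":350,"ty":-54,"tz":10,"rz":-1.08,"grip":0},{"tx":400,"ty":-62,"tz":30,"rz":-1.26,"grip":0},{"tx":442,"ty":-68,"tz":50,"rz":-1.47,"grip":0},{"tx":442,"ty":-68,"tz":60,"rz":-1.47,"grip":0},{"tx":442,"ty":-68,"tz":60,"rz":-1.47,"grip":0},{"tx":442,"ty":-68,"tz":60,"rz":-1.47,"grip":0},{"tx":442,"ty":-68,"tz":60,"rz":-1.47,"grip":0}]' 20
python3 - <<'E'
from h import *
p=[613.8,-72.9,.2855]
s=sensors.sense();e=np.array(s["ee_pos"]);R=np.array(s["eef_rot"])
c,n=np.cos(p[2]),np.sin(p[2]);A=np.array([[c,-n,0],[n,c,0],[0,0,1]])
print(s["time"],"tcp in rack",A.T@(e-[p[0],p[1],0]),(A.T@R).round(3).tolist(),s["q"],s["force"])
im=optics.camera("wrist");a=optics.camera("top")
cv2.imwrite("pics/w1.png",np.hstack([im[:,:,::-1],cv2.resize(a[130:310,330:460],(303,420))[:,:,::-1]])[:, -800:])
h=np.array(optics.get_calibration("wrist")["hand_eye"]);k=optics.get_calibration("wrist")
for X in [(-98,-158,98),(-62,-158,98),(-80,-220,50),(-110,-220,50),(-80,-72,108)]:
    t=R.T@(T(p,X)-e); q=np.linalg.inv(h)@np.append(t,1); print(X,k["fx"]*q[0]/q[2]+k["cx"]-63,k["fy"]*q[1]/q[2]+k["cy"])
E
```

```text
0.8 tcp in rack [-512.76505366 -304.34069855  218.64045255] [[0.995, 0.101, 0.0], [0.101, -0.995, 0.0], [0.0, -0.0, -1.0]] [-1.38679379e+00  2.58587374e-01  1.53504748e+00  3.08395058e-05
  1.34800109e+00 -2.02803461e-01] [0.3637041  0.21580772 0.56981151]
(-98, -158, 98) 21.661616676273383 -565.9437016083579
(-62, -158, 98) 18.29129241970051 -675.8983228275634
(-80, -220, 50) 153.10211202105114 -453.61155127240943
(-110, -220, 50) 150.73028028948147 -389.5791267972236
(-80, -72, 108) -168.0208617621982 -690.0870808424736schema error: expected keys tx, ty, tz, rx, ry, rz, grip
```

View pics/w1.png

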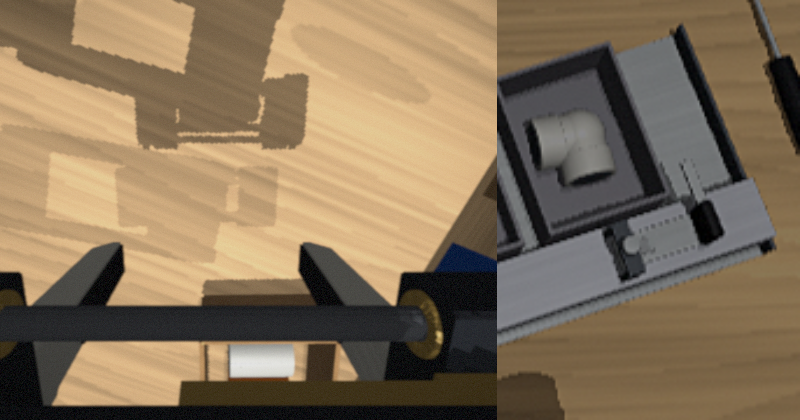

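The move was refused because every key has to be present. The view shows the arm still at its start, with the fingers open and the tab at about (706,220) in the right-hand inset. I'll retype it with all the keys.

```bash
python3 -m inch '[{"tx":60,"ty":-9,"tz":0,"rx":0,"ry":0,"rz":-0.18,"grip":0},{"tx":120,"ty":-18,"tz":0,"rx":0,"ry":0,"rz":-0.36,"grip":0},{"tx":180,"ty":-27,"tz":0,"rx":0,"ry":0,"rz":-0.54,"grip":0},{"tx":240,"ty":-36,"tz":0,"rx":0,"ry":0,"rz":-0.72,"grip":0},{"tx":300,"ty":-45,"tz":0,"rx":0,"ry":0,"rz":-0.9,"grip":0},{"tx":350,"ty":-54,"tz":10,"rx":0,"ry":0,"rz":-1.08,"grip":0},{"tx":400,"ty":-62,"tz":30,"rx":0,"ry":0,"rz":-1.26,"grip":0},{"tx":442,"ty":-68,"tz":50,"rx":0,"ry":0,"rz":-1.47,"grip":0},{"tx":442,"ty":-68,"tz":60,"rx":0,"ry":0,"rz":-1.47,"grip":0},{"tx":442,"ty":-68,"tz":60,"rx":0,"ry":0,"rz":-1.47,"grip":0},{"tx":442,"ty":-68,"tz":60,"rx":0,"ry":0,"rz":-1.47,"grip":0},{"tx":442,"ty":-68,"tz":60,"rx":0,"ry":0,"rz":-1.47,"grip":0}]' 20
cat >> h.py <<'E'
def report():
    p=[613.8,-72.9,.2855]
    s=sensors.sense();e=np.array(s["ee_pos"]);R=np.array(s["eef_rot"])
    c,n=np.cos(p[2]),np.sin(p[2]);A=np.array([[c,-n,0],[n,c,0],[0,0,1]])
    print(s["time"],"tcp in rack",(A.T@(e-[p[0],p[1],0])).round(1),(A.T@R).round(3).tolist(),"F rack",(A.T@np.array(s["force"])).round(1),s["gripper_width"])
    return p,e,R
E
python3 - <<'E'
from h import *
p,e,R=report()
im=optics.camera("wrist");a=optics.camera("top")
cv2.imwrite("pics/w2.png",np.hstack([im[:,60:500,::-1],cv2.resize(a[130:310,330:460],(303,420))[:,:,::-1]]))
k=optics.get_calibration("wrist");h=np.array(k["hand_eye"])
for X in [(-98,-158,98),(-62,-158,98),(-80,-220,50),(-110,-220,50),(-80,-72,108)]:
    t=R.T@(T(p,X)-e); q=np.linalg.inv(h)@np.append(t,1); print(X,k["fx"]*q[0]/q[2]+k["cx"]-60,k["fy"]*q[1]/q[2]+k["cy"])
E
```

```text
time: 2.4
ee_pos: [590.8, -280.9, 159.9]
eef_rot: [[-0.28, 0.96, 0.001], [0.96, 0.28, -0.001], [-0.001, 0.001, -1.0]]
force: [-0.9, -0.3, 0.3]
gripper_width: 0.005
gripper_force: 0.0
2.4 tcp in rack [ -80.7 -193.1  159.9] [[0.002, 1.0, 0.001], [1.0, -0.002, -0.001], [-0.001, 0.001, -1.0]] F rack [-0.9 -0.1  0.3] 0.00535740949897584
(-98, -158, 98) 189.46635943918156 175.7891456013572
(-62, -158, 98) 242.39546397704794 175.61633217286354
(-80, -220, 50) 215.68377392788142 236.86648172982802
(-110, -220, 50) 181.05001524138586 236.98120168528735
(-80, -72, 108) 215.80618415114594 33.00116385676523
```

View pics/w2.png

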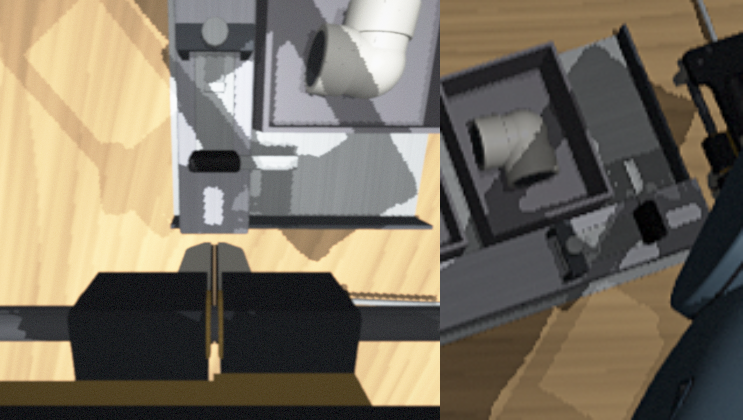

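The wrist view shows the right tab at columns 189–241 and row 172. The prediction was 189–242 and row 176, so the rack sits about 3 mm further along +y. The fingers are over the bare rail end, clear of the tab. Now I'll come down and start pushing.

```bash
python3 -m inch '[{"tx":0,"ty":0,"tz":45,"rx":0,"ry":0,"rz":0,"grip":0},{"tx":0,"ty":0,"tz":80,"rx":0,"ry":0,"rz":0,"grip":0},{"tx":0,"ty":0,"tz":93,"rx":0,"ry":0,"rz":0,"grip":0},{"tx":0,"ty":0,"tz":93,"rx":0,"ry":0,"rz":0,"grip":0},{"tx":12,"ty":0,"tz":93,"rx":0,"ry":0,"rz":0,"grip":0},{"tx":20,"ty":0,"tz":93,"rx":0,"ry":0,"rz":0,"grip":0},{"tx":28,"ty":0,"tz":93,"rx":0,"ry":0,"rz":0,"grip":0},{"tx":36,"ty":0,"tz":93,"rx":0,"ry":0,"rz":0,"grip":0},{"tx":44,"ty":0,"tz":93,"rx":0,"ry":0,"rz":0,"grip":0},{"tx":50,"ty":0,"tz":93,"rx":0,"ry":0,"rz":0,"grip":0},{"tx":50,"ty":0,"tz":93,"rx":0,"ry":0,"rz":0,"grip":0}]'; python3 -c "
from h import *
report()"
```

```text
time: 3.88
ee_pos: [578.4, -233.7, 67.0]
eef_rot: [[-0.282, 0.959, 0.004], [0.959, 0.282, -0.005], [-0.006, 0.002, -1.0]]
force: [1.9, -6.9, -0.8]
gripper_width: 0.004
gripper_force: 3.4
3.875 tcp in rack [ -79.2 -144.4   67. ] [[-0.0, 1.0, 0.002], [1.0, 0.0, -0.006], [-0.006, 0.002, -1.0]] F rack [-0.1 -7.2 -0.8] 0.003640704535373863
```

Contact force is 7.2 N, which fits about 15 mm of travel on the wedge. I'll keep pushing to the stop.

```bash
python3 -m inch '[{"tx":8,"ty":0,"tz":0,"rx":0,"ry":0,"rz":0,"grip":0},{"tx":16,"ty":0,"tz":0,"rx":0,"ry":0,"rz":0,"grip":0},{"tx":24,"ty":0,"tz":0,"rx":0,"ry":0,"rz":0,"grip":0},{"tx":30,"ty":0,"tz":0,"rx":0,"ry":0,"rz":0,"grip":0},{"tx":35,"ty":0,"tz":0,"rx":0,"ry":0,"rz":0,"grip":0},{"tx":38,"ty":0,"tz":0,"rx":0,"ry":0,"rz":0,"grip":0},{"tx":38,"ty":0,"tz":0,"rx":0,"ry":0,"rz":0,"grip":0}]'; python3 -c "
from h import *
report()"
```

```text
time: 4.75
ee_pos: [568.2, -198.1, 67.1]
eef_rot: [[-0.282, 0.959, 0.005], [0.959, 0.282, -0.006], [-0.007, 0.003, -1.0]]
force: [2.6, -9.0, -1.2]
gripper_width: 0.004
gripper_force: 4.7
4.75 tcp in rack [ -79.  -107.3   67.1] [[-0.0, 1.0, 0.003], [1.0, 0.001, -0.007], [-0.007, 0.003, -1.0]] F rack [-0.  -9.4 -1.2] 0.0037961425640999206
```

```bash
python3 -m inch '[{"tx":2,"ty":0,"tz":0,"rx":0,"ry":0,"rz":0,"grip":0},{"tx":4,"ty":0,"tz":0,"rx":0,"ry":0,"rz":0,"grip":0},{"tx":4,"ty":0,"tz":0,"rx":0,"ry":0,"rz":0,"grip":0}]' | sed -n '2p;4p'; python3 -m inch '[{"tx":2,"ty":0,"tz":0,"rx":0,"ry":0,"rz":0,"grip":0},{"tx":3,"ty":0,"tz":0,"rx":0,"ry":0,"rz":0,"grip":0},{"tx":3,"ty":0,"tz":0,"rx":0,"ry":0,"rz":0,"grip":0}]'| sed -n '2p;4p'; python3 -c "
from h import *
report()"
```

```text
ee_pos: [568.2, -198.0, 67.1]
force: [5.5, -20.2, -7.6]
ee_pos: [568.3, -197.9, 67.2]
force: [6.3, -28.5, -12.4]
5.5 tcp in rack [ -78.9 -107.1   67.2] [[0.0, 1.0, 0.005], [1.0, -0.0, -0.017], [-0.017, 0.005, -1.0]] F rack [ -2.  -29.1 -12.4] 0.002340245968949094
```

It's firmly on the end stop: 29 N with no further motion. Now I'll let go by backing straight off, then lift clear.

```bash
python3 -m inch '[{"tx":-8,"ty":0,"tz":0,"rx":0,"ry":0,"rz":0,"grip":0},{"tx":-16,"ty":0,"tz":0,"rx":0,"ry":0,"rz":0,"grip":0},{"tx":-24,"ty":0,"tz":0,"rx":0,"ry":0,"rz":0,"grip":0},{"tx":-32,"ty":0,"tz":0,"rx":0,"ry":0,"rz":0,"grip":0},{"tx":-45,"ty":0,"tz":0,"rx":0,"ry":0,"rz":0,"grip":0},{"tx":-65,"ty":0,"tz":0,"rx":0,"ry":0,"rz":0,"grip":0},{"tx":-90,"ty":0,"tz":0,"rx":0,"ry":0,"rz":0,"grip":0},{"tx":-92,"ty":0,"tz":-40,"rx":0,"ry":0,"rz":0,"grip":0},{"tx":-92,"ty":0,"tz":-90,"rx":0,"ry":0,"rz":0,"grip":0},{"tx":-92,"ty":0,"tz":-93,"rx":0,"ry":0,"rz":0,"grip":0},{"tx":-92,"ty":0,"tz":-93,"rx":0,"ry":0,"rz":0,"grip":0},{"tx":-92,"ty":0,"tz":-93,"rx":0,"ry":0,"rz":0,"grip":0}]'
python3 - <<'E'
from h import *
p,e,R=report()
im=optics.camera("wrist");a=optics.camera("scene")
cv2.imwrite("pics/w3.png",np.hstack([im[:,60:500,::-1],cv2.resize(a[150:330,150:300],(350,420))[:,:,::-1]]))
E
```

```text
time: 7.0
ee_pos: [589.4, -276.2, 156.7]
eef_rot: [[-0.282, 0.959, -0.003], [0.959, 0.282, 0.002], [0.003, -0.002, -1.0]]
force: [0.3, -0.5, 0.1]
gripper_width: 0.008
gripper_force: 0.0
7.0 tcp in rack [ -80.7 -188.2  156.7] [[-0.001, 1.0, -0.002], [1.0, 0.001, 0.003], [0.003, -0.002, -1.0]] F rack [ 0.2 -0.5  0.1] 0.00820049151127052
```

View pics/w3.png

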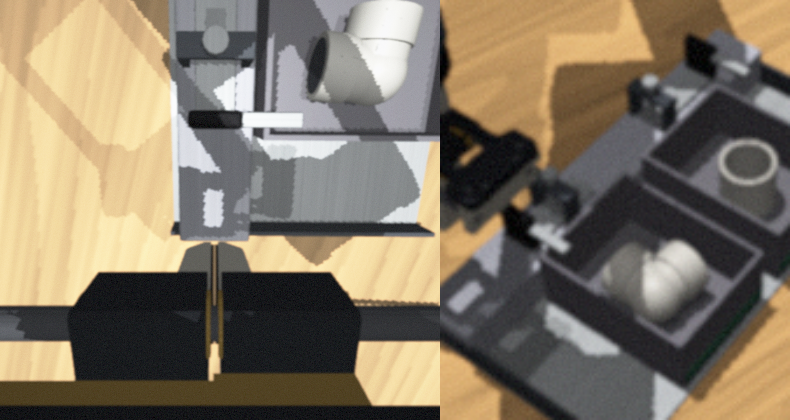

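The tab's outer edge is now at row 127, against 172 before. After allowing for the 7 px the camera shifted, that is about 52 px at 1.47 px/mm, or 35 mm of travel, so the slide is latched. The arm lies over the bin rim, the left slide is still out, and the elbow and coupling haven't moved.

```bash
python3 -c "
from station import manip
print(manip.close_job())"
```

```text
the job is handed in; nothing more can be done
None
```

The elbow was in the right bin: I pushed the right slide to its end stop and let go, the wrist picture shows it latched at about 35 mm with the left slide still out, and the job is handed in (no verdict was returned).

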